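Load a centrifuge bucket

ROBOT

A 7-joint arm with a two-finger parallel gripper is mounted at the origin on a cart in front of the work surface, level with it; the furniture and walls round the work are solid. World frame = base frame: x ahead of the robot, y to its left, z up, the work surface at z = 0. Lengths are in m, angles in rad, forces in N, time in s.
With the tool pointing down it reaches from about 0.425 to 1.025 m from the base axis. Payload 9.4 kg.
Tool frame: the origin (TCP) lies at the very end of the fingers, on their centre line; the grasp point (between the pads) lies 19 mm behind it; z points along the fingers, y is the line along which they close (so a half turn about z gives the same grasp; the last joint's range is limited). The gripper opens to 93 mm and grips with 3 to 60 N. Pads are 15 mm wide; open, the fingers measure 128 mm over their backs; the gripper's body (75 mm by 188 mm) begins 65 mm behind the grasp point.
Start: joints at [1.22, 0.599, -0.003, 1.599, 0.002, 0.943, -0.08], TCP at [0.196, -0.698, 0.219] pointing down, gripper open.
Joint ranges: [-2.57, 2.57], [-0.35, 1.97], [-1.29, 1.29], [0.11, 2.56], [-1.05, 4.19], [0.11, 1.86], [-2.63, 2.63]. Speed limits (rad/s): [2.22, 2.22, 3.01, 3.01, 3.14, 3.14, 3.14].

INTERFACE

Orientations are given as a 3x3 rotation matrix whose columns are the frame's x, y, z axes.
In Python, from workcell import r gives the robot as it stands. The module is installed in compiled form; this text tells all that it offers.
- The arm moves only by the tool arm_command, never from a script. Its argument "moves" is a list that holds one entry, the list of rows, each a list of 4 numbers: the shift along the tool's x, y, z in shares of 60 cm (1.0 is 60 cm), then the turn about the tool's z in a scale on which 1.0 is pi rad. In form: [[[dx, dy, dz, spin], ...]]. A call has 1 to 20 rows; each row is the pose to reach, as a shift and turn from the pose commanded when the call began, along the tool's axes at that moment; what a row does not reach only later rows make up. A row lasts 1/8 s, in which the tool goes at most 62.5 mm and 10.7 degrees, less where a joint would pass 70% of its speed; a pose out of reach is approached as far as the arm can. A shift or turn number past 1, either way, is cut back to 1. A call with a gripper value outside its range is refused whole. "claw" is the opening, from -1 (shut) to 1 (fully open), set as the call begins (left out, the last holds). The fingers move at their own pace and stop on an object; "force" is the grip in N (left out, the last holds). Time passes only in rows, so rows that repeat a pose let the fingers close. It gives the time, the measured TCP pose, the force, the opening and the grip force at its end, in the units of the state.
- r.observe(): the state, without advancing time (a new reading comes with each control period).
- r.capture(name): name is "scene" or "top" or "wrist"; returns the picture (420x560x3 uint8, blue, green, red); there is no depth.
- r.camera_info(name): a dict with "camera_matrix" (3x3 intrinsics, pixels), "pose" (4x4, takes a point from camera to world coordinates); the wrist camera has in their place "T_tool_cam" (4x4, takes a point from camera to tool coordinates, whose origin is the TCP and whose axes are the flange's). Camera axes: x right, y down, z forward; pixel columns grow to the right and rows downward; lengths in m; the calibration is good to about 2 mm. The wrist camera is an equidistant fisheye: a pixel r from the principal point sees the ray r / f radians off the axis. A picture is of the moment at which its call begins: read the wrist's pose just before it. camera_info takes no time and is no camera call.
- r.finish_job(): hands the job in; it is judged then, once.
The state is a dict: "t": time; "joint_positions": joint angles; "joint_velocities": joint speeds; "tau": joint torques, N m; "tool_pos": TCP position; "tool_rot": TCP orientation; "wrist_force": force on the tool from outside, world axes, zero at the start; "ft_torque": the same for the moment, N m; "width": opening from 0.0 (shut) to 1.0 (fully open); "grip_force": force on a finger pad.
Only numpy, scipy, OpenCV 4.12 (cv2) and the standard library are available. Lean on these libraries where they do the work, as an engineer would, in place of code of your own. Each camera call takes 0.05 s, during which the arm holds its last target. There are 200 camera calls.

TASK

Get the centrifuge bucket ready to spin: set the adapter with the four wide bores down into the bucket first, then stand the two sample tubes that stand alone at the front of the white rack beside the printer in two diagonally opposite bores of it so that the load is balanced, and last put the clear hood on the bucket so that it sits down level on the rim. Keep the tubes upright, leave the other adapter where it is, and let go of everything.

Things in the scene. Friction and masses are not known exactly. Their poses are not given: they have to be found in the camera images.
- bucket: Rectangular aluminium bucket, open on top, fixed to the worktop. Origin: centre of underside, x along its long side. Rim 114 (x) x 98 (y) mm outside, top at z 58 mm; top 6 mm of the mouth flares out 5 mm a side; inside 95 x 79 mm, floor at z 6 mm. A seated adapter's origin is 6 mm above the bucket's, long sides parallel, either way round. (The black printer nearby is 175 mm high.)
- adapter_wide: Adapter to use: loose grey block 90 (x) x 74 (y) x 48 mm, 0.16 kg, with four wide bores at x +-28, y +-20 mm, 17 mm across, funnelled to 25 mm in the top 4 mm, bore floor at z 5 mm. Upright tab in the middle for lifting: 22 (x) x 12 (y) mm, up to z 90 mm. Origin: centre of underside. 2.5 mm of play a side in the bucket.
- adapter_narrow: The other adapter, not to be moved: same grey block and tab (90 x 74 x 48 mm, tab to z 90 mm) but with twelve narrow bores, 10.5 mm across, too small for the tubes. Loose, 0.17 kg. Origin: centre of underside.
- hood: Loose clear hood, 0.16 kg, standing skirt down. Origin: centre of underside, x along its long side. Black skirt 134 x 118 mm outside, inside 127 x 111 mm narrowing to 117 x 101 mm at the ledge, z 12 mm, that rests on the rim (origin then 46 mm above the bucket's, either way round). Clear box 113 x 97 mm, top z 66 mm. Black handle bar along x: 56 mm long, 14 mm thick (y), z 82 to 95 mm.
- tube_left: Capped sample tube, 90 mm tall, body 12.5 mm across, cap 15.6 mm across from z 69 mm up, 15 g, loose. Origin: centre of its lower end, z towards the cap. Stands alone in the rack's front row, lower end 4 mm above the worktop. Alike with the other tube; either may go in either bore.
- tube_right: Capped sample tube just like the other one, alone in the rack's second row, nearer the rack's right end, lower end 4 mm above the worktop.
- sample_rack: Fixed white tube rack 115 (x) x 235 (y) mm, block 30 mm high. Origin: centre of underside, front faces -x. Its own tubes fill the rear (x above -16 mm, up to z 95 mm). The loose tubes stand upright in front wells at x, y = -43, -34.5 and -26, -86 mm with under 1 mm of play, to be drawn straight up; fingers closing along the rack's y have room.

How it is judged:
By the outcome, as a careful person would: the job done as asked, in the order asked, and still so for the second after the job is handed in, with the robot touching nothing.
It also fails if it takes over 122 s, if anything falls off the work surface, if the arm or the gripper's body presses on something with over 40 N, if the wrist force passes 120 N, or if a joint passes its speed limit or range.

## Working session

There is one attempt and no reset: what is moved stays moved. The work goes in short steps, Python scripts to look and compute and a tool call to move; the robot and the scene stay as the last step left them, time stands still between calls to the robot, and variables do not carry over. Pictures are saved under pics/ and viewed, at most 14 in all, crops included, and the job is handed in when it is done.

Besides the shell and the picture viewer there is one more tool, called after "Emit:" by a JSON object that holds its "api" and its "payload", one argument or row to a line. arm_command: Moves the arm, as the interface text tells. Its arguments: {"type":"object","properties":{"moves":{"type":"array","items":{"type":"array","items":{"type":"array","items":{"type":"number"}}}},"claw":{"type":"number"},"force":{"type":"number"}},"required":["moves"]}

```bash
mkdir -p pics; python3 - <<'E'
from workcell import r
import cv2,numpy as np
np.set_printoptions(precision=4,suppress=True)
for n in("scene","top"):
    cv2.imwrite(f"pics/{n}0.png",r.capture(n)); i=r.camera_info(n); print(n,i["camera_matrix"],i["pose"])
print(r.camera_info("wrist"))
s=r.observe();print(s)
E
```

```text
scene [[413.9978   0.     275.0846]
 [  0.     413.9978 210.2387]
 [  0.       0.       1.    ]] [[-0.7539 -0.3136  0.5773 -0.0965]
 [-0.657   0.3558 -0.6646  0.6659]
 [ 0.003  -0.8804 -0.4743  0.5274]
 [ 0.      0.      0.      1.    ]]
top [[459.6463   0.     281.9834]
 [  0.     459.6463 209.6247]
 [  0.       0.       1.    ]] [[ 0.0011 -0.9949  0.1011  0.3787]
 [-0.9999  0.0006  0.0173  0.0038]
 [-0.0172 -0.1011 -0.9947  1.0692]
 [ 0.      0.      0.      1.    ]]
{'camera_matrix': array([[325.1923,   0.    , 282.7293],
       [  0.    , 325.1923, 209.541 ],
       [  0.    ,   0.    ,   1.    ]]), 'T_tool_cam': array([[-0.0007, -0.9622, -0.2723,  0.0764],
       [ 1.    , -0.0005, -0.0007, -0.0001],
       [ 0.0005, -0.2723,  0.9622, -0.1674],
       [ 0.    ,  0.    ,  0.    ,  1.    ]])}
{'t': 0.1, 'joint_positions': array([ 1.2203,  0.6001, -0.0026,  1.6   ,  0.0018,  0.9429, -0.0798]), 'joint_velocities': array([ 0.0019, -0.0011, -0.0012, -0.0017,  0.    ,  0.0008, -0.0005]), 'tau': array([  0.0052, -76.6545,   1.502 , -25.2938,  -0.0524,   0.0136,
         0.    ]), 'tool_pos': array([ 0.1959, -0.6976,  0.2178]), 'tool_rot': array([[ 0.9627,  0.2705, -0.0005],
       [ 0.2705, -0.9627,  0.0013],
       [-0.0001, -0.0014, -1.    ]]), 'wrist_force': array([1.2509, 0.317 , 0.3604]), 'ft_torque': array([ 0.0151, -0.0403, -0.0789]), 'grip_force': 0.0, 'width': 1.003279696725121}
```

View pics/scene0.png

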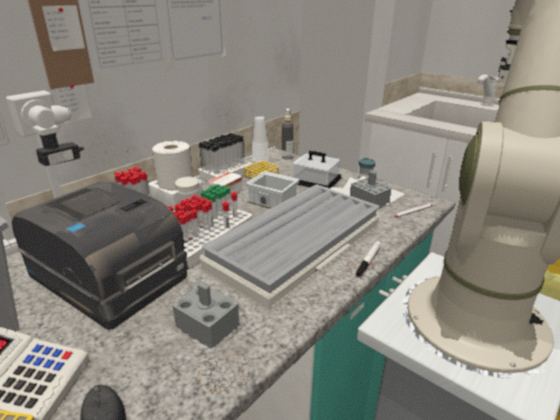

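View pics/top0.png

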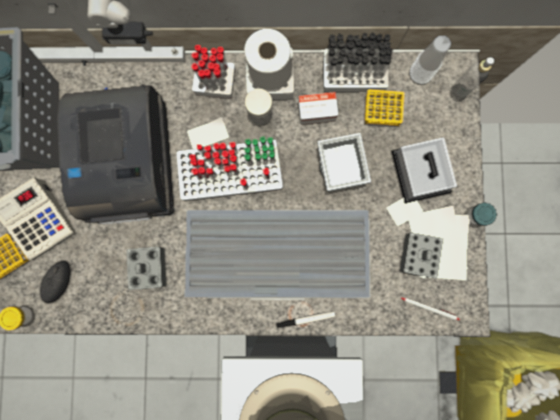

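The scene shows the wide adapter at top px (146,267), the bucket at (344,163), the hood at (425,168), the narrow adapter at (423,255) and the loose tubes at about (244,183) and (266,172). I'll enlarge these areas to measure them.

```bash
python3 - <<'E'
import cv2,numpy as np
im=cv2.imread("pics/top0.png")
def tile(x,y,w=64,h=48):
    c=cv2.resize(im[y:y+h,x:x+w],(400,300),interpolation=cv2.INTER_CUBIC); k=400/w
    for u in range(x-x%10+10,x+w,10):
        p=int((u-x)*k+k/2); cv2.line(c,(p,0),(p,6),(0,255,255),1); cv2.putText(c,str(u),(p-10,16),0,.35,(0,255,255),1)
    for v in range(y-y%10+10,y+h,10):
        p=int((v-y)*k*300/h/ k+k/2); cv2.line(c,(0,p),(6,p),(0,255,255),1); cv2.putText(c,str(v),(8,p+4),0,.35,(0,255,255),1)
    return c
cv2.imwrite("pics/c1.png",np.vstack([np.hstack([tile(114,243),tile(226,152)]),np.hstack([tile(312,138,72,54),tile(389,138,76,57)])]))
E
```

```text
(no output)
```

View pics/c1.png

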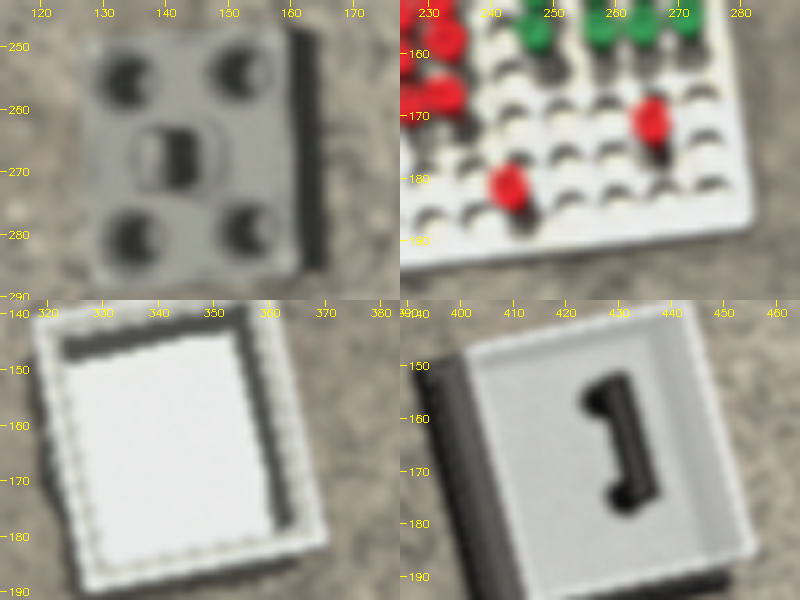

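The enlarged crop gives the adapter corners at (129,249)-(162,286), the caps at (243.6,181.6) and (266.3,171.2), the bucket rim corners and the hood's box-top corners. Next I fit planar poses to them.

```bash
cat > h.py <<'E'
from workcell import r
import cv2,numpy as np
from scipy.optimize import least_squares
np.set_printoptions(precision=4,suppress=True)
def proj(P,n="top"):
    i=r.camera_info(n);T=np.linalg.inv(i["pose"]);q=(T[:3,:3]@np.atleast_2d(P).T).T+T[:3,3];q=q@i["camera_matrix"].T;return q[:,:2]/q[:,2:]
def world(M,p):
    M=np.asarray(M,float);c,s=np.cos(p[2]),np.sin(p[2]);return np.c_[M[:,0]*c-M[:,1]*s+p[0],M[:,0]*s+M[:,1]*c+p[1],M[:,2]]
def fit(M,px,n="top",p0=(.5,0,0)):
    M=np.asarray(M)/1000.;px=np.asarray(px,float)
    o=least_squares(lambda p:(proj(world(M,p),n)-px).ravel(),p0,loss="soft_l1");return o.x,(proj(world(M,o.x),n)-px)
def ray(px,z,n="top"):
    i=r.camera_info(n);d=i["pose"][:3,:3]@np.linalg.inv(i["camera_matrix"])@[*px,1];o=i["pose"][:3,3];return o+d*(z-o[2])/d[2]
def wray(px,z,tp,tr):
    "wrist pixel -> world at height z"
    i=r.camera_info("wrist");K=i["camera_matrix"];u=(np.asarray(px)-K[:2,2])/K[0,0];a=np.hypot(*u)
    d=np.r_[np.sin(a)*u/max(a,1e-9),np.cos(a)];T=i["T_tool_cam"];d=tr@T[:3,:3]@d;o=tr@T[:3,3]+tp;return o+d*(z-o[2])/d[2]
def wproj(P,tp,tr):
    i=r.camera_info("wrist");K=i["camera_matrix"];T=i["T_tool_cam"];q=((np.atleast_2d(P)-tp)@tr-T[:3,3])@T[:3,:3]
    h=np.hypot(q[:,0],q[:,1]);a=np.arctan2(h,q[:,2]);return K[:2,2]+K[0,0]*(a/h)[:,None]*q[:,:2]
def fitw(M,px,tp,tr,p0):
    M=np.asarray(M)/1000.;px=np.asarray(px,float)
    o=least_squares(lambda p:(wproj(world(M,p),tp,tr)-px).ravel(),p0,loss="soft_l1");return o.x,wproj(world(M,o.x),tp,tr)-px
E
python3 - <<'E'
from h import *
# image up=+x, right=-y : TL=(+x,+y) TR=(+x,-y) BL=(-x,+y) BR=(-x,-y)
def box(a,b,z): return [[a,b,z],[a,-b,z],[-a,b,z],[-a,-b,z]]
pr=lambda n,f:print(n,f[0],f[1].round(1).tolist())
pr("aw",fit(box(45,37,48)+box(28,20,46),[(129.2,248.6),(160.4,247.5),(129.2,288.6),(162.3,286.2),(134,255.8),(152.7,254.5),(135.6,281.4),(153.7,279.8)]))
pr("bucket",fit(box(57,49,58),[(318.3,142.5),(362,138),(327.3,190.6),(370.7,182.1)]))
pr("hood",fit(box(56.5,48.5,66)+[[28,0,90],[-28,0,90]],[(401.3,147.9),(444.1,138.6),(413,194.6),(456.8,185.5),(429.9,152.3),(436.5,174.1)]))
print(ray((243.6,181.6),.088),ray((266.3,171.2),.088))
# rack corners top z30: right-front etc
for p in [(281,188.5),(182,199),(177,151)]: print(ray(p,.03))
E
```

```text
aw [0.3532 0.3264 0.0677] [[-2.0, -0.1], [-0.2, -1.2], [-0.7, 0.8], [-0.5, 0.9], [1.3, -0.1], [0.5, -0.0], [0.6, -0.4], [0.4, 0.0]]
bucket [ 0.5863 -0.118   0.1652] [[0.2, -0.8], [-0.4, -3.4], [-0.0, 0.8], [0.2, 2.1]]
hood [ 0.5767 -0.3029  0.2163] [[0.2, -1.6], [0.1, -1.6], [0.9, 1.1], [0.3, 0.7], [-0.6, -0.8], [-0.8, 2.4]]
[0.5394 0.104  0.088 ] [0.5621 0.0549 0.088 ]
[0.5328 0.0242 0.03  ]
[0.5089 0.2506 0.03  ]
[0.6207 0.2648 0.03  ]
```

```bash
cat >> h.py <<'E'
def go(x,y,z,yaw,base=None):
    s=r.observe();R=s["tool_rot"];p=s["tool_pos"] if base is None else np.array(base)
    d=R.T@(np.array([x,y,z])-p)*1000;cur=np.arctan2(R[1,0],R[0,0]);sp=(cur-yaw+np.pi/2)%np.pi-np.pi/2
    print("t",round(s["t"],2),"shift",d.round(1),"spin",round(sp,3),"at",s["tool_pos"],"yaw",round(cur,3),"q7",s["joint_positions"][6].round(2),"w",round(s["width"],3))
E
python3 - <<'E'
from h import *
go(.56,-.2,.30,.17); go(.5,-.1,.32,.12); go(.353,.31,.32,.068)
E
```

```text
t 0.1 shift [ 485.1 -380.7  -81.7] spin 0.104 at [ 0.1959 -0.6976  0.2178] yaw 0.274 q7 -0.08 w 1.003
t 0.1 shift [ 454.3 -493.2 -101.5] spin 0.154 at [ 0.1959 -0.6976  0.2178] yaw 0.274 q7 -0.08 w 1.003
t 0.1 shift [ 423.7 -927.7 -100.9] spin 0.206 at [ 0.1959 -0.6976  0.2178] yaw 0.274 q7 -0.08 w 1.003
```

The rows are not in the units I measure in: shifts go in shares of 60 cm and turns go in shares of pi rad. I convert before sending: 485 mm is 0.8083, 475 mm is 0.7917, 0.104 rad is 0.0331.

Emit:
{"api": "arm_command", "payload": {
  "moves": [
    [[0.0333,-0.0167,-0.05,0.0032],[0.1,-0.0667,-0.1,0.0064],[0.1833,-0.1333,-0.1367,0.0095],[0.2667,-0.2,-0.1367,0.0127],[0.35,-0.2667,-0.1367,0.0159],[0.4333,-0.3333,-0.1367,0.0191],[0.5167,-0.4,-0.1367,0.0223],[0.6,-0.4667,-0.1367,0.0255],[0.6833,-0.5333,-0.1367,0.0286],[0.75,-0.5833,-0.1367,0.0318],[0.7917,-0.62,-0.1367,0.0331],[0.8083,-0.635,-0.1367,0.0331],[0.8083,-0.635,-0.1367,0.0331],[0.8083,-0.635,-0.1367,0.0331]]
  ],
  "claw": 1
}}

```text
t: 1.85
tool_pos: [0.5588, -0.2021, 0.3005]
tool_rot: [[0.986, 0.166, -0.001], [0.166, -0.986, -0.001], [-0.001, 0.001, -1.0]]
wrist_force: [-0.8, -0.1, -0.5]
width: 1.001
grip_force: 0.0
```

```bash
python3 - <<'E'
from h import *
s=r.observe(); print(s["tool_pos"],s["joint_velocities"])
im=r.capture("wrist"); cv2.imwrite("pics/w1.png",im); np.savez("w1.npz",p=s["tool_pos"],R=s["tool_rot"])
cv2.imwrite("pics/w1b.png",cv2.resize(im,(800,600),interpolation=cv2.INTER_CUBIC))
go(.353,.326,.2,.068);go(.353,.326,.08,.068)
E
```

```text
[ 0.5588 -0.2021  0.3005] [ 0.0057 -0.0031 -0.0011 -0.0019 -0.0031  0.0015 -0.0042]
t 1.9 shift [-115.1 -555.   100.3] spin 0.099 at [ 0.5589 -0.202   0.3006] yaw 0.167 q7 -1.2 w 1.003
t 1.9 shift [-115.1 -555.   220.3] spin 0.099 at [ 0.5589 -0.202   0.3006] yaw 0.167 q7 -1.2 w 1.003
```

View pics/w1b.png

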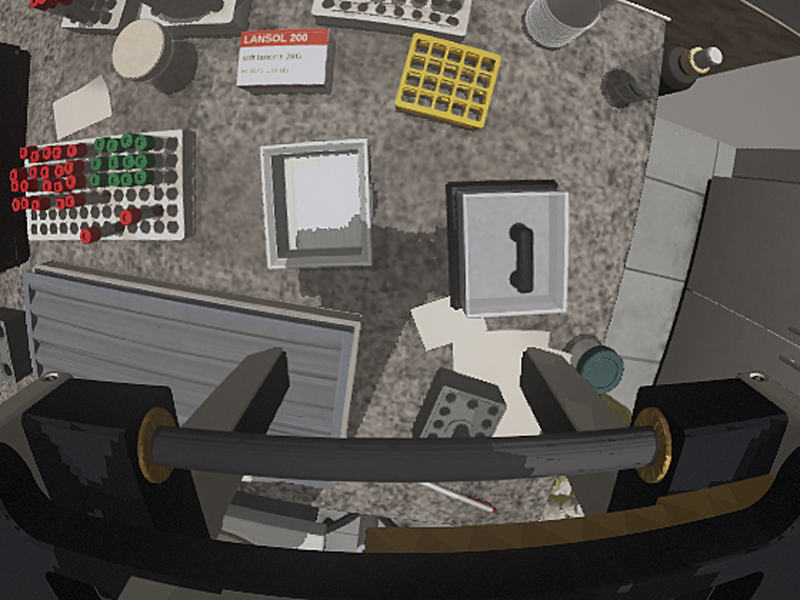

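The wrist view shows the bucket rim corners at about (262,146), (369,138), (268,269) and (373,266) in the enlarged picture. The hood's clear-box corners are near (464,192)-(566,316), and its handle runs from (518,228) to (522,288).

```bash
python3 - <<'E'
from h import *
d=np.load("w1.npz"); s=lambda L:(np.array(L)+.5)*.7-.5
def box(a,b,z): return [[a,b,z],[a,-b,z],[-a,b,z],[-a,-b,z]]
pr=lambda n,f:print(n,f[0],f[1].round(1).tolist())
pr("bucket",fitw(box(57,49,58),s([(262,146),(369,138),(268,269),(373,266)]),d["p"],d["R"],(.586,-.118,.16)))
pr("hood",fitw(box(56.5,48.5,66)+[[28,0,92],[-28,0,92]],s([(464,192),(567,191),(462,313),(566,316),(519,226),(523,290)]),d["p"],d["R"],(.577,-.303,.2)))
for q in [(128,216),(91,235)]: print(wray(s([q])[0],.088,d["p"],d["R"]))
im=cv2.imread("pics/w1.png")
a=cv2.resize(im[80:210,170:285],None,fx=5,fy=5,interpolation=cv2.INTER_CUBIC)[:600,:400]
a=cv2.resize(im[90:200,175:270],(400,463),interpolation=cv2.INTER_CUBIC);b=cv2.resize(im[120:230,308:403],(400,463),interpolation=cv2.INTER_CUBIC)
cv2.imwrite("pics/c2.png",np.hstack([a,b]))
E
```

```text
bucket [ 0.5928 -0.1169  0.1865] [[-0.8, -0.4], [0.2, 0.4], [0.3, 0.0], [0.1, 0.0]]
hood [ 0.5805 -0.2997  0.2002] [[-1.5, -0.9], [0.9, 0.0], [0.5, 1.9], [-1.7, -2.9], [3.3, 0.0], [-0.5, 0.9]]
[0.5648 0.0582 0.088 ]
[0.5417 0.1033 0.088 ]
```

View pics/c2.png

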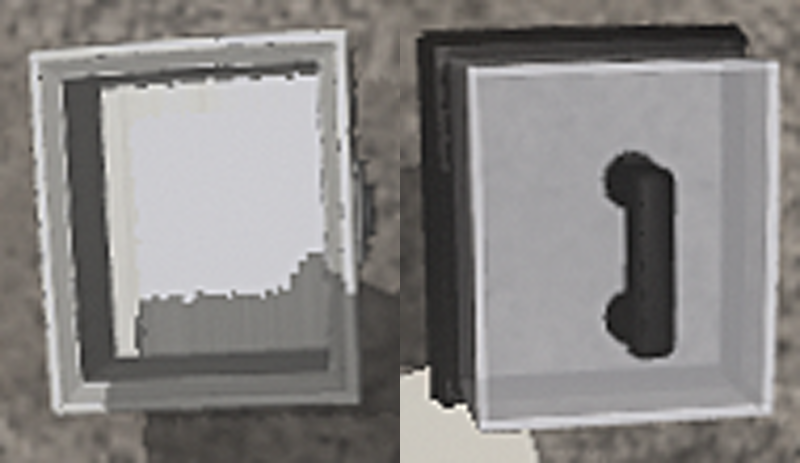

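The crop gives the rim corners at (30,52), (348,32), (55,412) and (357,404), and sharper hood corners. I'll refit with these.

```bash
python3 - <<'E'
from h import *
d=np.load("w1.npz")
k=95/400; A=lambda L,o:(np.array(L)+.5)*k-.5+np.array(o)
def box(a,b,z): return [[a,b,z],[a,-b,z],[-a,b,z],[-a,-b,z]]
pr=lambda n,f:print(n,f[0],f[1].round(1).tolist())
pr("bucket",fitw(box(57,49,58),A([(31,52),(347,33),(56,411),(357,404)],(175,90)),d["p"],d["R"],(.586,-.118,.16)))
f=fitw(box(56.5,48.5,66)+[[28,0,95],[-28,0,95]],A([(70,66),(377,63),(83,428),(370,413),(257,166),(252,354)],(308,120)),d["p"],d["R"],(.577,-.303,.2));pr("hood",f)
f=fitw(box(56.5,48.5,66),A([(70,66),(377,63),(83,428),(370,413)],(308,120)),d["p"],d["R"],(.577,-.303,.2));pr("hood",f)
E
```

```text
bucket [ 0.5927 -0.1157  0.1859] [[-0.4, -0.4], [0.4, -0.7], [-1.1, 0.8], [0.7, 0.4]]
hood [ 0.5802 -0.3016  0.217 ] [[-0.3, -0.8], [1.1, -1.1], [-1.4, 0.6], [0.8, 0.3], [-0.4, -0.1], [0.4, 1.1]]
hood [ 0.5798 -0.3017  0.2196] [[-0.4, -0.3], [1.0, -0.9], [-1.3, 1.0], [0.9, 0.5]]
```

```bash
python3 - <<'E'
from h import *
go(.31,.326,.22,.068)
E
```

```text
t 1.9 shift [-157.6 -562.1   80.4] spin 0.099 at [ 0.5589 -0.202   0.3006] yaw 0.167 q7 -1.2 w 1.003
```

To row units: -562 mm is -0.9367, -157 mm is -0.2617, 0.099 rad is 0.0315.

Emit:
{"api": "arm_command", "payload": {
  "moves": [
    [[-0.0133,-0.05,0,0.0032],[-0.0367,-0.1333,0,0.0064],[-0.0633,-0.225,0,0.0095],[-0.09,-0.3167,0,0.0127],[-0.1167,-0.4167,0,0.0159],[-0.145,-0.5167,0,0.0191],[-0.1733,-0.6167,0,0.0223],[-0.2017,-0.7167,0.0333,0.0255],[-0.23,-0.8167,0.075,0.0286],[-0.25,-0.8917,0.1083,0.0315],[-0.2617,-0.9333,0.1333,0.0315],[-0.2633,-0.9367,0.1333,0.0315],[-0.2633,-0.9367,0.1333,0.0315],[-0.2633,-0.9367,0.1333,0.0315]]
  ]
}}

```text
t: 3.65
tool_pos: [0.3103, 0.326, 0.2212]
tool_rot: [[0.998, 0.068, 0.001], [0.068, -0.998, 0.0], [0.001, -0.0, -1.0]]
wrist_force: [0.2, 0.5, 0.6]
width: 1.003
grip_force: 0.0
```

```bash
python3 - <<'E'
from h import *
s=r.observe(); print(s["t"],s["tool_pos"],s["joint_velocities"],s["joint_positions"])
im=r.capture("wrist"); cv2.imwrite("pics/w2.png",im); np.savez("w2.npz",p=s["tool_pos"],R=s["tool_rot"])
c=wproj([[.353,.326,.048]],s["tool_pos"],s["tool_rot"])[0].astype(int);print(c)
x,y=max(c[0]-100,0),max(c[1]-75,0);x=min(x,360);y=min(y,270);print(x,y)
cv2.imwrite("pics/w2b.png",cv2.resize(im[y:y+150,x:x+200],(800,600),interpolation=cv2.INTER_CUBIC))
E
```

```text
3.65 [0.3103 0.326  0.2212] [ 0.0008  0.0004 -0.0041 -0.0001  0.0013 -0.003  -0.0019] [-0.6612  0.2859 -0.3448  2.1876  0.1516  0.6889 -2.6129]
[285 152]
185 77
```

View pics/w2b.png

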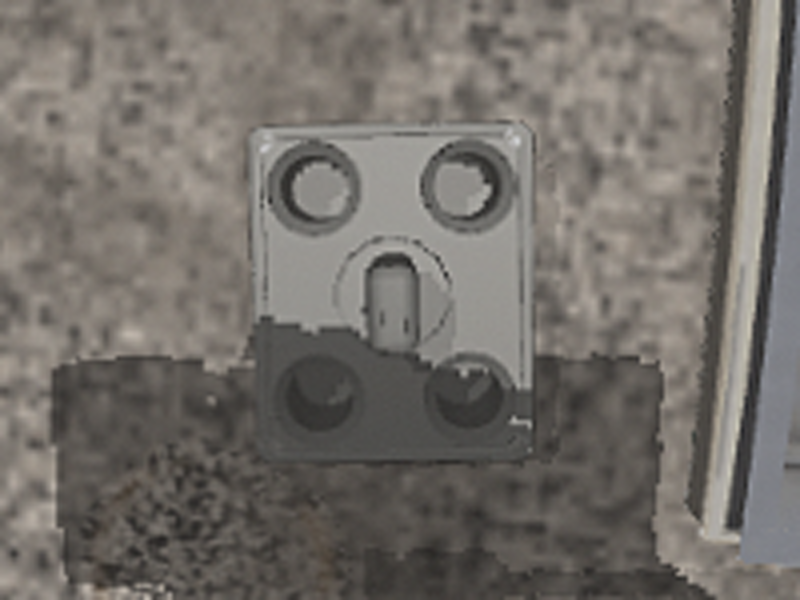

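The crop shows the adapter with its funnel centres at about (315,188), (466,187), (321,399) and (471,399), and the tab at about (391,300).

```bash
python3 - <<'E'
from h import *
d=np.load("w2.npz")
A=lambda L:(np.array(L)+.5)*.25-.5+np.array([185,77])
def box(a,b,z): return [[a,b,z],[a,-b,z],[-a,b,z],[-a,-b,z]]
f=fitw(box(28,20,48)+box(45,37,48),A([(315,188),(466,187),(321,399),(471,399),(251,128),(534,123),(262,460),(533,458)]),d["p"],d["R"],(.353,.326,.07));print(f[0],f[1].round(1).tolist())
x,y,a=f[0]
print((wproj(world(np.array(box(11,6,90))/1000,f[0]),d["p"],d["R"])-[185,77]+.5)*4-.5)
go(x,y,.15,a);go(x,y,.058,a)
E
```

```text
[0.355  0.3291 0.0828] [[0.1, 0.2], [0.9, -0.2], [-0.1, 0.2], [0.0, -0.3], [-0.6, -0.5], [0.1, -0.3], [-0.7, 0.8], [0.3, 0.3]]
[[367.3328 263.2418]
 [419.8257 262.4586]
 [369.0752 357.921 ]
 [420.953  357.155 ]]
t 3.7 shift [44.8  0.1 71.3] spin -0.014 at [0.3102 0.3261 0.2212] yaw 0.068 q7 -2.61 w 0.999
t 3.7 shift [ 44.7   0.2 163.3] spin -0.014 at [0.3102 0.3261 0.2212] yaw 0.068 q7 -2.61 w 0.999
```

To row units: 163 mm is 0.2717, 158 mm is 0.2633, -0.014 rad is -0.0045.

Emit:
{"api": "arm_command", "payload": {
  "moves": [
    [[0.025,0,0.0333,-0.0016],[0.0583,0,0.1,-0.0045],[0.075,0,0.175,-0.0045],[0.075,0,0.2333,-0.0045],[0.075,0,0.2633,-0.0045],[0.075,0,0.2717,-0.0045],[0.075,0,0.2717,-0.0045],[0.075,0,0.2717,-0.0045]]
  ]
}}

```text
t: 4.7
tool_pos: [0.3547, 0.3305, 0.0585]
tool_rot: [[0.996, 0.084, 0.001], [0.084, -0.996, 0.001], [0.001, -0.001, -1.0]]
wrist_force: [-0.4, 0.6, -0.9]
width: 0.999
grip_force: 0.0
```

Emit:
{"api": "arm_command", "payload": {
  "moves": [
    [[0,0,0,0],[0,0,0,0],[0,0,0,0],[0,0,0,0],[0,0,0,0],[0,0,0,0]]
  ],
  "claw": -1,
  "force": 30
}}

```text
t: 5.45
tool_pos: [0.3541, 0.3303, 0.0575]
tool_rot: [[0.996, 0.085, -0.0], [0.085, -0.996, -0.0], [-0.0, 0.0, -1.0]]
wrist_force: [-0.6, -0.5, 0.7]
width: 0.404
grip_force: 0.0
```

Emit:
{"api": "arm_command", "payload": {
  "moves": [
    [[0,0,0,0],[0,0,0,0],[0,0,0,0],[0,0,0,0],[0,0,0,0]]
  ]
}}

```text
t: 6.08
tool_pos: [0.354, 0.3303, 0.0575]
tool_rot: [[0.996, 0.085, -0.0], [0.085, -0.996, -0.0], [-0.0, 0.0, -1.0]]
wrist_force: [-0.6, -0.0, -2.4]
width: 0.124
grip_force: 30.0
```

```bash
python3 - <<'E'
from h import *
s=r.observe();print(s["grip_force"],s["width"])
x,y,a=.5927,-.1158,.186
go(s["tool_pos"][0],s["tool_pos"][1],.17,.083)
go(x,y,.17,a);go(x,y,.064,a)
E
```

```text
29.99751091003418 0.12366710013433758
t 6.08 shift [  -0.     0.  -112.5] spin 0.002 at [0.354  0.3303 0.0575] yaw 0.085 q7 -2.61 w 0.124
t 6.08 shift [ 200.   464.8 -112.5] spin -0.101 at [0.354  0.3303 0.0575] yaw 0.085 q7 -2.61 w 0.124
t 6.08 shift [200.  464.7  -6.5] spin -0.101 at [0.354  0.3303 0.0575] yaw 0.085 q7 -2.61 w 0.124
```

To row units: 465 mm is 0.775, -135 mm is -0.225, -0.101 rad is -0.0321.

Emit:
{"api": "arm_command", "payload": {
  "moves": [
    [[0,0,-0.0167,0],[0,0,-0.0667,0],[0,0.0083,-0.1333,0],[0.0167,0.0417,-0.1917,0],[0.0417,0.1,-0.225,0],[0.07,0.1667,-0.225,-0.0032],[0.1,0.2367,-0.225,-0.0064],[0.1333,0.31,-0.225,-0.0095],[0.1667,0.3867,-0.225,-0.0127],[0.2,0.4633,-0.225,-0.0159],[0.2333,0.54,-0.225,-0.0191],[0.2667,0.6167,-0.225,-0.0255],[0.2967,0.69,-0.225,-0.0286],[0.32,0.7433,-0.2083,-0.0321],[0.3333,0.7717,-0.175,-0.0321],[0.3333,0.775,-0.1417,-0.0321],[0.3333,0.775,-0.13,-0.0321],[0.3333,0.775,-0.13,-0.0321],[0.3333,0.775,-0.13,-0.0321]]
  ]
}}

```text
t: 8.45
tool_pos: [0.5932, -0.1157, 0.1365]
tool_rot: [[0.983, 0.185, 0.001], [0.185, -0.983, -0.0], [0.001, 0.0, -1.0]]
wrist_force: [0.5, 0.3, -2.4]
width: 0.125
grip_force: 30.0
```

```bash
python3 - <<'E'
from h import *
s=r.observe();print(s["grip_force"],s["width"],s["wrist_force"])
x,y,a=.5927,-.1158,.186
go(x,y,.0635,a)
im=r.capture("top");im2=r.capture("wrist")
cv2.imwrite("pics/t3.png",np.hstack([cv2.resize(im[120:210,290:410],(800,600),interpolation=cv2.INTER_CUBIC)[:,100:600],cv2.resize(im2[40:300,150:400],(300,312))[:, :] if 0 else cv2.resize(im2[60:320,150:400],(300,600))]))
E
```

```text
29.99740093946457 0.12488700041933755 [ 0.5253  0.2728 -2.3859]
t 8.45 shift [-0.5  0.  73. ] spin 0.0 at [ 0.5932 -0.1157  0.1365] yaw 0.186 q7 -1.46 w 0.125
```

View pics/t3.png

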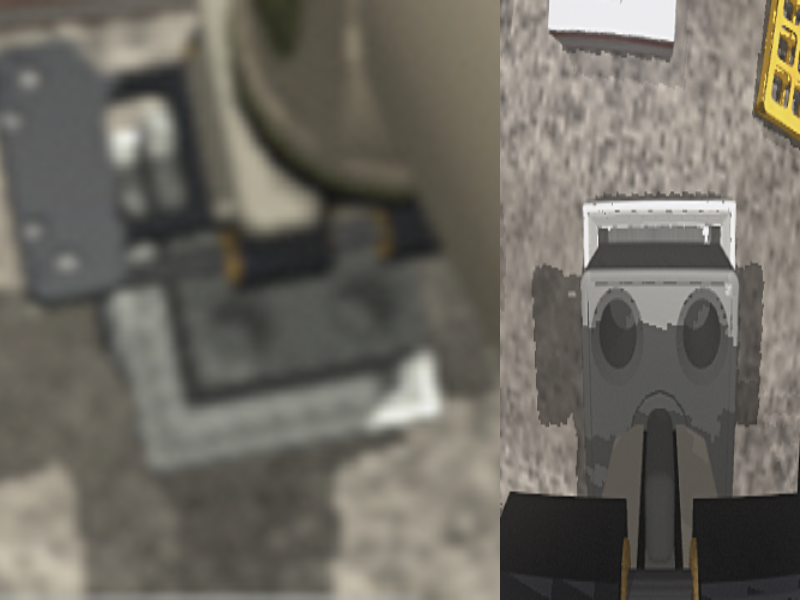

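The adapter hangs centred over the bucket in y, with the rim showing at the front, so I'll lower it.

To row units: 40 mm is 0.0667, 36 mm is 0.06.

Emit:
{"api": "arm_command", "payload": {
  "moves": [
    [[0,0,0.0133,0],[0,0,0.03,0],[0,0,0.04,0],[0,0,0.05,0],[0,0,0.06,0],[0,0,0.0667,0],[0,0,0.0667,0]]
  ]
}}

```text
t: 9.43
tool_pos: [0.5926, -0.1159, 0.0953]
tool_rot: [[0.983, 0.185, -0.001], [0.185, -0.983, 0.0], [-0.0, -0.0, -1.0]]
wrist_force: [-0.2, 0.4, -2.1]
width: 0.131
grip_force: 30.0
```

To row units: 32 mm is 0.0533, 31.5 mm is 0.0525.

Emit:
{"api": "arm_command", "payload": {
  "moves": [
    [[0,0,0.0133,0],[0,0,0.03,0],[0,0,0.0433,0],[0,0,0.05,0],[0,0,0.0525,0],[0,0,0.0533,0],[0,0,0.0533,0]]
  ]
}}

```text
t: 10.3
tool_pos: [0.5929, -0.1161, 0.0638]
tool_rot: [[0.983, 0.185, 0.0], [0.185, -0.983, -0.0], [0.0, 0.0, -1.0]]
wrist_force: [0.4, -0.1, -2.1]
width: 0.124
grip_force: 30.0
```

To row units: -116 mm is -0.1933, -100 mm is -0.1667.

Emit:
{"api": "arm_command", "payload": {
  "moves": [
    [[0,0,0.0005,0],[0,0,0.0005,0],[0,0,0.0005,0],[0,0,0.0005,0],[0,0,-0.0333,0],[0,0,-0.1,0],[0,0,-0.1667,0],[0,0,-0.1933,0],[0,0,-0.1933,0]]
  ],
  "claw": -0.3
}}

```text
t: 11.42
tool_pos: [0.5931, -0.1162, 0.1802]
tool_rot: [[0.983, 0.185, 0.002], [0.185, -0.983, -0.0], [0.002, 0.001, -1.0]]
wrist_force: [0.2, -0.9, -0.0]
width: 0.35
grip_force: 0.0
```

```bash
python3 - <<'E'
from h import *
s=r.observe();print(s["width"],s["wrist_force"])
# view tubes from behind: put at x-0.05
go(.50,.085,.22,.108); go(.49,-.08,.22,.15)
E
```

```text
0.35002068729999614 [ 0.1829 -0.9355 -0.0193]
t 11.43 shift [ -54.3 -214.9  -40. ] spin 0.078 at [ 0.5931 -0.1162  0.1802] yaw 0.186 q7 -1.45 w 0.35
t 11.43 shift [-94.6 -54.6 -40. ] spin 0.036 at [ 0.5931 -0.1162  0.1802] yaw 0.186 q7 -1.45 w 0.35
```

To row units: -133 mm is -0.2217, -122 mm is -0.2033, 0.078 rad is 0.0248.

Emit:
{"api": "arm_command", "payload": {
  "moves": [
    [[-0.025,-0.0333,-0.0167,0.0064],[-0.0583,-0.0917,-0.05,0.0127],[-0.0917,-0.1583,-0.0667,0.0191],[-0.12,-0.2033,-0.0667,0.0248],[-0.1333,-0.2217,-0.0667,0.0248],[-0.1333,-0.2217,-0.0667,0.0248],[-0.1333,-0.2217,-0.0667,0.0248],[-0.1333,-0.2217,-0.0667,0.0248]]
  ]
}}

```text
t: 12.42
tool_pos: [0.4902, -0.001, 0.2193]
tool_rot: [[0.994, 0.106, -0.0], [0.106, -0.994, -0.0], [-0.0, 0.0, -1.0]]
wrist_force: [-0.0, 0.7, 0.7]
width: 0.351
grip_force: 0.0
```

```bash
python3 - <<'E'
from h import *
s=r.observe(); print(s["t"],s["tool_pos"],s["joint_velocities"])
im=r.capture("wrist"); cv2.imwrite("pics/w4.png",im); np.savez("w4.npz",p=s["tool_pos"],R=s["tool_rot"])
t=wproj([[.5417,.1033,.094],[.5648,.057,.094],[.5927,-.116,.054]],s["tool_pos"],s["tool_rot"]);print(t)
def cr(c,w,h,W,H):
    x,y=int(c[0]-w/2),int(c[1]-h/2);x=min(max(x,0),560-w);y=min(max(y,0),420-h);print(x,y,W/w);return cv2.resize(im[y:y+h,x:x+w],(W,H),interpolation=cv2.INTER_CUBIC)
cv2.imwrite("pics/w4b.png",np.hstack([cr((t[0]+t[1])/2,100,150,400,600),cr(t[2],100,150,400,600)]))
E
```

```text
12.425 [ 0.4902 -0.001   0.2193] [-0.0016 -0.0039 -0.0032  0.0021 -0.0019  0.0004 -0.0001]
[[177.0831 138.1083]
 [227.6715 116.3214]
 [402.0176 111.2581]]
152 52 4.0
352 36 4.0
```

View pics/w4b.png

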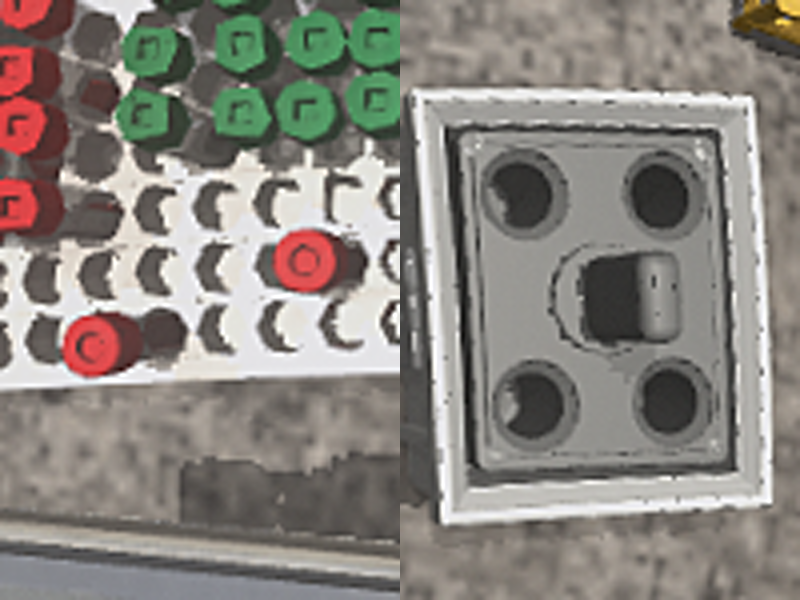

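The adapter is seated in the bucket. The cap tops are at crop (95,345) and (305,260), and the funnels at (524,194), (662,194), (537,405) and (672,402).

```bash
python3 - <<'E'
from h import *
d=np.load("w4.npz");p,R=d["p"],d["R"]
A=lambda L,o:(np.array(L)+.5)*.25-.5+np.array(o)
def box(a,b,z): return [[a,b,z],[a,-b,z],[-a,b,z],[-a,-b,z]]
f=fitw(box(28,20,54)+box(45,37,54),A([(124,194),(262,194),(137,405),(272,402),(60,140),(312,138),(78,465),(330,462)],(352,36)),p,R,(.59,-.116,.18));print(f[0],f[1].round(1).tolist())
f1=fitw(box(57,49,58),A([(13,90),(352,97),(42,520),(371,503)],(352,36)),p,R,(.59,-.116,.18));print("rim",f1[0],f1[1].round(1).tolist())
print("bores",world(np.array(box(28,20,54))/1000,f[0]))
T=[wray(A([q],(152,52))[0],.094,p,R) for q in [(95,345),(305,260)]];print(T)
v=T[1]-T[0];print(np.arctan2(v[1],v[0])-np.arctan2(-51.5,17),np.hypot(*v[:2]))
for t in T: go(t[0],t[1],.055,.11)
E
```

```text
[ 0.5937 -0.1159  0.1886] [[0.0, 0.1], [0.4, 0.4], [-0.2, 0.2], [0.4, -0.1], [-0.9, -2.2], [0.7, -0.5], [-0.1, 2.0], [-0.2, -0.1]]
rim [ 0.5934 -0.1161  0.1925] [[-0.6, -1.0], [0.9, -0.8], [-0.4, 1.2], [0.7, 0.7]]
bores [[ 0.6175 -0.091   0.054 ]
 [ 0.625  -0.1303  0.054 ]
 [ 0.5625 -0.1015  0.054 ]
 [ 0.5699 -0.1408  0.054 ]]
[array([0.5418, 0.105 , 0.094 ]), array([0.5645, 0.0568, 0.094 ])]
0.12150247979993867 0.05330496518604819
t 12.47 shift [ 62.8 -99.8 164.3] spin -0.003 at [ 0.4901 -0.0009  0.2193] yaw 0.107 q7 -1.71 w 0.35
t 12.47 shift [ 80.2 -49.4 164.3] spin -0.003 at [ 0.4901 -0.0009  0.2193] yaw 0.107 q7 -1.71 w 0.35
```

To row units: 161 mm is 0.2683, -100 mm is -0.1667.

Emit:
{"api": "arm_command", "payload": {
  "moves": [
    [[0.0333,-0.05,0.0167,0],[0.075,-0.1167,0.0667,0],[0.1,-0.1583,0.1333,0],[0.1043,-0.1667,0.1667,0],[0.1043,-0.1667,0.2083,0],[0.1043,-0.1667,0.25,0],[0.1043,-0.1667,0.2667,0],[0.1043,-0.1667,0.2683,0],[0.1043,-0.1667,0.2683,0],[0.1043,-0.1667,0.2683,0]]
  ]
}}

```text
t: 13.72
tool_pos: [0.5416, 0.1061, 0.0594]
tool_rot: [[0.994, 0.107, 0.001], [0.107, -0.994, 0.0], [0.001, -0.0, -1.0]]
wrist_force: [0.7, -0.5, -1.1]
width: 0.354
grip_force: 0.0
```

Emit:
{"api": "arm_command", "payload": {
  "moves": [
    [[0,0,0,0],[0,0,0,0],[0,0,0,0],[0,0,0,0],[0,0,0,0]]
  ],
  "claw": -1,
  "force": 8
}}

```text
t: 14.35
tool_pos: [0.5413, 0.1061, 0.0588]
tool_rot: [[0.994, 0.108, 0.0], [0.108, -0.994, 0.0], [0.0, -0.0, -1.0]]
wrist_force: [0.0, -0.2, 3.8]
width: 0.163
grip_force: 8.0
```

To row units: -105 mm is -0.175, -100 mm is -0.1667.

Emit:
{"api": "arm_command", "payload": {
  "moves": [
    [[0,0,0,0],[0,0,-0.0083,0],[0,0,-0.0333,0],[0,0,-0.075,0],[0,0,-0.125,0],[0,0,-0.1667,0],[0,0,-0.175,0],[0,0,-0.175,0]]
  ],
  "force": 12
}}

```text
t: 15.35
tool_pos: [0.5409, 0.1059, 0.1637]
tool_rot: [[0.994, 0.107, 0.0], [0.107, -0.994, 0.0], [0.0, 0.0, -1.0]]
wrist_force: [0.2, -0.2, -0.1]
width: 0.163
grip_force: 12.0
```

```bash
python3 - <<'E'
from h import *
s=r.observe();print(s["grip_force"],s["wrist_force"])
go(.5622,-.1016,.135,.187)
im=r.capture("wrist"); cv2.imwrite("pics/w5.png",im); np.savez("w5.npz",p=s["tool_pos"],R=s["tool_rot"])
p,R=s["tool_pos"],s["tool_rot"]
print(wproj([p+[0,0,.036],p+[0,0,-.054],p+[0,0,.015]],p,R))
cv2.imwrite("pics/w5b.png",cv2.resize(im[180:380,160:400],(720,600),interpolation=cv2.INTER_CUBIC))
E
```

```text
11.999958157539368 [ 0.1609 -0.1934 -0.1242]
t 15.35 shift [ -1.2 208.6  28.7] spin -0.079 at [0.5409 0.1059 0.1637] yaw 0.108 q7 -1.94 w 0.163
[[283.503  291.0029]
 [283.2867 227.8711]
 [283.4354 270.8786]]
```

View pics/w5b.png

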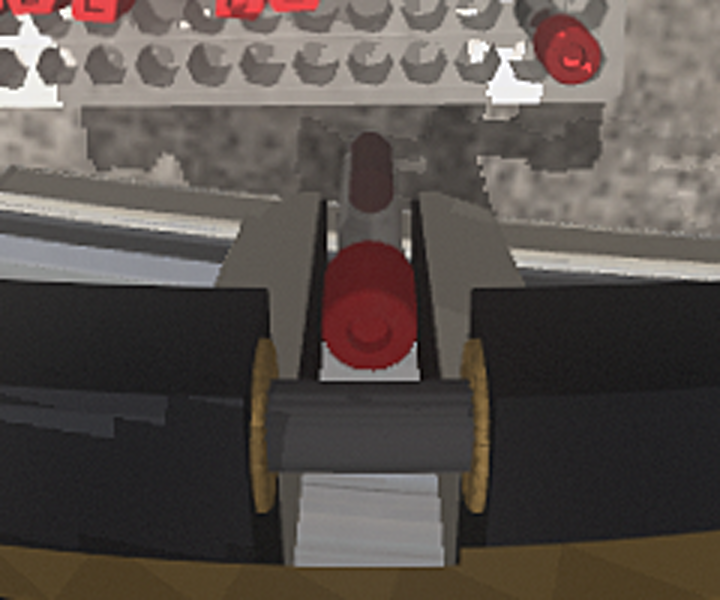

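The tube hangs upright between the pads, with its cap at (370,328) and lower tip at (371,140). I'll move it over the bore.

To row units: 208.5 mm is 0.3475, -1.2 mm is -0.002, -0.079 rad is -0.0251.

Emit:
{"api": "arm_command", "payload": {
  "moves": [
    [[0,0.025,-0.0083,0],[0,0.075,-0.0083,-0.0064],[0,0.1417,-0.0083,-0.0127],[-0.0017,0.2083,-0.0083,-0.0191],[-0.0017,0.275,-0.0083,-0.0251],[-0.002,0.325,-0.0083,-0.0251],[-0.002,0.3433,0,-0.0251],[-0.002,0.3475,0.0167,-0.0251],[-0.002,0.3475,0.05,-0.0251],[-0.002,0.3475,0.0667,-0.0251],[-0.002,0.3475,0.0667,-0.0251],[-0.002,0.3475,0.0667,-0.0251]]
  ]
}}

```text
t: 16.9
tool_pos: [0.5626, -0.1008, 0.1239]
tool_rot: [[0.982, 0.187, 0.0], [0.187, -0.982, 0.0], [0.0, 0.0, -1.0]]
wrist_force: [0.7, 0.2, -0.1]
width: 0.164
grip_force: 12.0
```

```bash
python3 - <<'E'
from h import *
s=r.observe();print(s["grip_force"],s["wrist_force"])
go(.5622,-.1016,.0665,.187)
E
```

```text
11.999942064285278 [ 0.6627  0.1975 -0.1304]
t 16.9 shift [-0.5  0.7 57.4] spin 0.001 at [ 0.5626 -0.1008  0.1239] yaw 0.188 q7 -1.53 w 0.164
```

To row units: 57 mm is 0.095, 56 mm is 0.0933.

Emit:
{"api": "arm_command", "payload": {
  "moves": [
    [[-0.0017,0.0012,0.0133,0],[-0.0017,0.0012,0.0333,0],[-0.0017,0.0012,0.0533,0],[-0.0017,0.0012,0.0717,0],[-0.0017,0.0012,0.0867,0],[-0.0017,0.0012,0.0933,0],[-0.0017,0.0012,0.095,0],[-0.0017,0.0012,0.095,0]]
  ]
}}

```text
t: 17.9
tool_pos: [0.5616, -0.1023, 0.0668]
tool_rot: [[0.983, 0.186, 0.0], [0.186, -0.983, -0.0], [0.0, 0.0, -1.0]]
wrist_force: [-0.7, -0.4, -0.9]
width: 0.16
grip_force: 12.0
```

To row units: -85 mm is -0.1417, -80 mm is -0.1333.

Emit:
{"api": "arm_command", "payload": {
  "moves": [
    [[0,0,0.0008,0],[0,0,0.0008,0],[0,0,0.0008,0],[0,0,0.0008,0],[0,0,-0.025,0],[0,0,-0.075,0],[0,0,-0.1333,0],[0,0,-0.1417,0],[0,0,-0.1417,0]]
  ],
  "claw": -0.3
}}

```text
t: 19.02
tool_pos: [0.5615, -0.1024, 0.1522]
tool_rot: [[0.983, 0.186, 0.001], [0.186, -0.983, -0.0], [0.001, 0.0, -1.0]]
wrist_force: [0.6, 0.5, -0.5]
width: 0.352
grip_force: 0.0
```

```bash
python3 - <<'E'
from h import *
s=r.observe();print(s["width"],s["wrist_force"])
go(.5643,.0563,.125,.11);go(.5643,.0563,.0585,.11)
E
```

```text
0.35168183698698796 [ 0.6143  0.5419 -0.523 ]
t 19.02 shift [  32.2 -155.4   27.1] spin 0.077 at [ 0.5615 -0.1024  0.1522] yaw 0.187 q7 -1.51 w 0.352
t 19.02 shift [  32.1 -155.5   93.6] spin 0.077 at [ 0.5615 -0.1024  0.1522] yaw 0.187 q7 -1.51 w 0.352
```

To row units: -155.5 mm is -0.2592, -154 mm is -0.2567, 0.077 rad is 0.0245.

Emit:
{"api": "arm_command", "payload": {
  "moves": [
    [[0.0083,-0.0333,-0.0033,0.0064],[0.0217,-0.1,0,0.0127],[0.0367,-0.175,0,0.0191],[0.0483,-0.2333,0.0083,0.0245],[0.0533,-0.2567,0.0333,0.0245],[0.0533,-0.2592,0.075,0.0245],[0.0533,-0.2592,0.1167,0.0245],[0.0533,-0.2592,0.1467,0.0245],[0.0533,-0.2592,0.1558,0.0245],[0.0533,-0.2592,0.1558,0.0245],[0.0533,-0.2592,0.1558,0.0245]]
  ]
}}

```text
t: 20.4
tool_pos: [0.5643, 0.0562, 0.0585]
tool_rot: [[0.994, 0.109, 0.001], [0.109, -0.994, -0.0], [0.001, 0.0, -1.0]]
wrist_force: [0.3, 0.6, -0.1]
width: 0.349
grip_force: 0.0
```

Emit:
{"api": "arm_command", "payload": {
  "moves": [
    [[0,0,0,0],[0,0,0,0],[0,0,0,0],[0,0,0,0],[0,0,0,0]]
  ],
  "claw": -1,
  "force": 8
}}

```text
t: 21.02
tool_pos: [0.5644, 0.0566, 0.0585]
tool_rot: [[0.994, 0.11, 0.001], [0.11, -0.994, 0.0], [0.001, -0.0, -1.0]]
wrist_force: [-0.4, -0.2, 6.1]
width: 0.166
grip_force: 8.0
```

To row units: -105 mm is -0.175, -100 mm is -0.1667.

Emit:
{"api": "arm_command", "payload": {
  "moves": [
    [[0,0,0,0],[0,0,-0.0083,0],[0,0,-0.0333,0],[0,0,-0.075,0],[0,0,-0.125,0],[0,0,-0.1667,0],[0,0,-0.175,0],[0,0,-0.175,0]]
  ],
  "force": 12
}}

```text
t: 22.02
tool_pos: [0.5639, 0.0564, 0.1633]
tool_rot: [[0.994, 0.109, 0.0], [0.109, -0.994, -0.0], [0.0, 0.0, -1.0]]
wrist_force: [-0.4, -0.1, -0.3]
width: 0.161
grip_force: 12.0
```

```bash
python3 - <<'E'
from h import *
s=r.observe();print(s["grip_force"],s["wrist_force"])
go(.6246,-.1305,.135,.187)
im=r.capture("wrist"); cv2.imwrite("pics/w6.png",im)
p,R=s["tool_pos"],s["tool_rot"]
print(wproj([p+[0,0,.036],p+[0,0,-.054],p+[0,0,.015]],p,R))
def a(i,x,y,w,h,W,H): return cv2.resize(i[y:y+h,x:x+w],(W,H),interpolation=cv2.INTER_CUBIC)
cv2.imwrite("pics/w6b.png",np.hstack([a(im,210,190,150,190,400,500),a(im,330,90,150,190,400,500)]))
E
```

```text
11.999887973070145 [-0.3715 -0.0788 -0.3373]
t 22.02 shift [ 39.9 192.4  28.3] spin -0.077 at [0.5639 0.0564 0.1633] yaw 0.11 q7 -1.84 w 0.161
[[283.5041 291.0007]
 [283.2809 227.8753]
 [283.4343 270.8783]]
```

View pics/w6b.png

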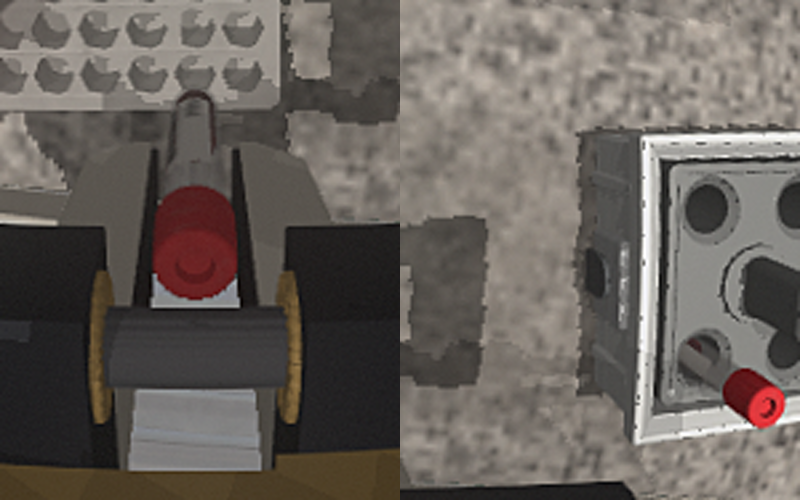

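The first tube stands in the lower-left bore, and the second hangs upright in the pads. I'll carry it to the diagonally opposite bore.

To row units: 192.4 mm is 0.3207, 190 mm is 0.3167, -0.077 rad is -0.0245.

Emit:
{"api": "arm_command", "payload": {
  "moves": [
    [[0.0167,0.0167,-0.0133,0],[0.0367,0.0667,-0.0167,-0.0064],[0.0533,0.1333,-0.0167,-0.0127],[0.0633,0.2,-0.0167,-0.0191],[0.0657,0.2583,-0.0167,-0.0245],[0.0657,0.3,-0.0167,-0.0245],[0.0657,0.3167,-0.0083,-0.0245],[0.0657,0.3207,0.0133,-0.0245],[0.0657,0.3207,0.0467,-0.0245],[0.0657,0.3207,0.0667,-0.0245],[0.0657,0.3207,0.0667,-0.0245],[0.0657,0.3207,0.0667,-0.0245]]
  ]
}}

```text
t: 23.58
tool_pos: [0.6246, -0.1299, 0.1234]
tool_rot: [[0.982, 0.186, 0.0], [0.186, -0.982, 0.0], [0.0, -0.0, -1.0]]
wrist_force: [0.6, -0.2, -0.3]
width: 0.163
grip_force: 12.0
```

```bash
python3 - <<'E'
from h import *
s=r.observe();print(s["grip_force"],s["wrist_force"])
go(.6246,-.1305,.0665,.187)
E
```

```text
12.00003370642662 [ 0.5804 -0.2375 -0.2815]
t 23.57 shift [-0.1  0.6 56.9] spin 0.0 at [ 0.6246 -0.1299  0.1234] yaw 0.187 q7 -1.47 w 0.163
```

To row units: 56.5 mm is 0.0942, 56 mm is 0.0933.

Emit:
{"api": "arm_command", "payload": {
  "moves": [
    [[-0.0008,0.001,0.0133,0],[-0.0008,0.001,0.0333,0],[-0.0008,0.001,0.0533,0],[-0.0008,0.001,0.0717,0],[-0.0008,0.001,0.0867,0],[-0.0008,0.001,0.0933,0],[-0.0008,0.001,0.0942,0],[-0.0008,0.001,0.0942,0]]
  ]
}}

```text
t: 24.58
tool_pos: [0.6241, -0.1311, 0.0669]
tool_rot: [[0.983, 0.186, 0.0], [0.186, -0.983, -0.0], [0.0, 0.0, -1.0]]
wrist_force: [-0.4, 0.7, -0.6]
width: 0.164
grip_force: 12.0
```

Emit:
{"api": "arm_command", "payload": {
  "moves": [
    [[0,0,0.0008,0],[0,0,0.0008,0],[0,0,0.0008,0],[0,0,0.0008,0],[0,0,-0.025,0],[0,0,-0.075,0],[0,0,-0.1417,0],[0,0,-0.2,0],[0,0,-0.2167,0],[0,0,-0.2167,0]]
  ],
  "claw": -0.3
}}

```text
t: 25.82
tool_pos: [0.624, -0.1312, 0.1973]
tool_rot: [[0.983, 0.186, 0.001], [0.186, -0.983, -0.0], [0.001, 0.001, -1.0]]
wrist_force: [-0.1, -0.2, 0.3]
width: 0.352
grip_force: 0.0
```

```bash
python3 - <<'E'
from h import *
s=r.observe();print(s["width"],s["wrist_force"])
go(.53,-.22,.24,.2)
E
```

```text
0.3519249402238186 [-0.1424 -0.1533  0.2798]
t 25.82 shift [-108.8   69.8  -42.8] spin -0.013 at [ 0.624  -0.1312  0.1973] yaw 0.187 q7 -1.44 w 0.352
```

Next I look at the hood and the loaded bucket from (0.53,-0.22).

To row units: -109 mm is -0.1817, -98 mm is -0.1633, -0.013 rad is -0.0041.

Emit:
{"api": "arm_command", "payload": {
  "moves": [
    [[-0.0167,0.0133,-0.0167,0],[-0.0583,0.0417,-0.0417,-0.0016],[-0.1167,0.075,-0.0667,-0.0032],[-0.1633,0.1033,-0.0717,-0.0041],[-0.1817,0.1167,-0.0717,-0.0041],[-0.1817,0.1167,-0.0717,-0.0041],[-0.1817,0.1167,-0.0717,-0.0041],[-0.1817,0.1167,-0.0717,-0.0041]]
  ]
}}

```text
t: 26.82
tool_pos: [0.5306, -0.219, 0.2393]
tool_rot: [[0.98, 0.2, -0.0], [0.2, -0.98, 0.001], [-0.0, -0.001, -1.0]]
wrist_force: [-0.6, 0.3, 0.1]
width: 0.352
grip_force: 0.0
```

```bash
python3 - <<'E'
from h import *
s=r.observe(); print(s["t"],s["tool_pos"],s["joint_velocities"])
im=r.capture("wrist"); cv2.imwrite("pics/w7.png",im); np.savez("w7.npz",p=s["tool_pos"],R=s["tool_rot"])
t=wproj([[.5934,-.116,.06],[.580,-.3015,.066]],s["tool_pos"],s["tool_rot"]);print(t)
def cr(c,w,h,W,H):
    x,y=int(c[0]-w/2),int(c[1]-h/2);x=min(max(x,0),560-w);y=min(max(y,0),420-h);print(x,y,W/w);return cv2.resize(im[y:y+h,x:x+w],(W,H),interpolation=cv2.INTER_CUBIC)
cv2.imwrite("pics/w7b.png",np.hstack([cr(c,125,150,400,480) for c in t]))
E
```

```text
26.825 [ 0.5306 -0.219   0.2393] [ 0.0025 -0.0025  0.0029  0.0013  0.0024  0.0013  0.0027]
[[200.8691 116.4615]
 [367.4071 163.0983]]
138 41 3.2
304 88 3.2
```

View pics/w7b.png

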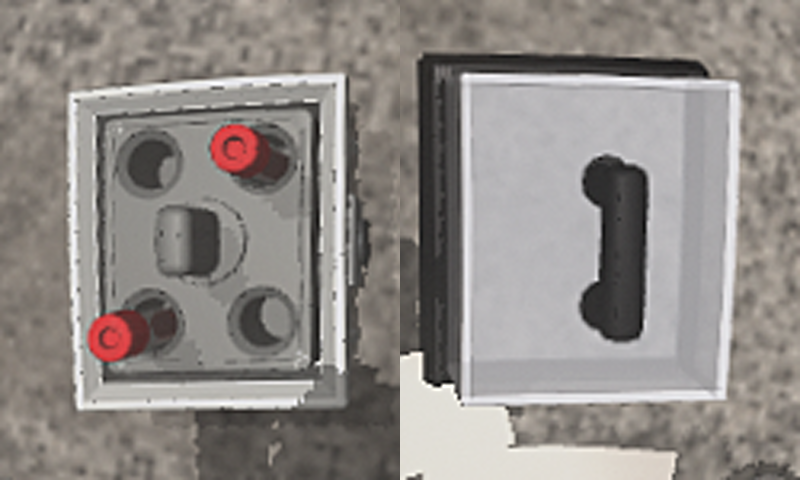

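Both tubes stand in diagonally opposite bores. The hood's box corners are at (461,75), (740,82), (461,401) and (727,398), with the handle from (629,166) to (624,339).

```bash
python3 - <<'E'
from h import *
d=np.load("w7.npz");p,R=d["p"],d["R"]
A=lambda L,o:(np.array(L)+.5)/3.2-.5+np.array(o)
def box(a,b,z): return [[a,b,z],[a,-b,z],[-a,b,z],[-a,-b,z]]
pr=lambda n,f:print(n,f[0],f[1].round(1).tolist())
pr("rim",fitw(box(57,49,58),A([(70,97),(347,74),(78,408),(347,406)],(138,41)),p,R,(.59,-.116,.18)))
h=A([(61,75),(340,82),(61,401),(327,398),(229,166),(224,339)],(304,88))
pr("box",fitw(box(56.5,48.5,66),h[:4],p,R,(.58,-.30,.2)))
pr("box+bar",fitw(box(56.5,48.5,66)+[[28,0,94],[-28,0,94]],h,p,R,(.58,-.30,.2)))
s=A([(20,57),(20,383)],(304,88)); print("skirt L corners",[wray(q,.012,p,R) for q in s])
for z in(.13,.07): go(.5805,-.3015,z,.21)
E
```

```text
rim [ 0.5929 -0.1161  0.1945] [[-0.4, -1.9], [0.2, -0.5], [-0.4, 1.2], [0.5, 0.7]]
box [ 0.5798 -0.3015  0.2244] [[-0.1, -1.0], [0.2, -0.6], [0.1, 1.7], [-0.1, 0.5]]
box+bar [ 0.5799 -0.3016  0.2243] [[0.0, -1.1], [0.3, -0.7], [0.2, 1.6], [-0.1, 0.5], [-0.1, -0.5], [-0.2, 0.8]]
skirt L corners [array([ 0.6292, -0.2316,  0.012 ]), array([ 0.5055, -0.2585,  0.012 ])]
t 26.88 shift [ 32.6  90.7 109.2] spin -0.009 at [ 0.5305 -0.2192  0.2393] yaw 0.201 q7 -1.23 w 0.35
t 26.88 shift [ 32.6  90.8 169.2] spin -0.009 at [ 0.5305 -0.2192  0.2393] yaw 0.201 q7 -1.23 w 0.35
```

To row units: 168 mm is 0.28, 167 mm is 0.2783, -0.02 rad is -0.0064.

Emit:
{"api": "arm_command", "payload": {
  "moves": [
    [[0.0167,0.05,0.0167,-0.0032],[0.0367,0.1,0.0667,-0.0064],[0.0517,0.1433,0.1333,-0.0064],[0.0537,0.1513,0.1917,-0.0064],[0.0537,0.1513,0.2333,-0.0064],[0.0537,0.1513,0.2667,-0.0064],[0.0537,0.1513,0.2783,-0.0064],[0.0537,0.1513,0.28,-0.0064],[0.0537,0.1513,0.28,-0.0064]]
  ]
}}

```text
t: 28.0
tool_pos: [0.5799, -0.3029, 0.0725]
tool_rot: [[0.976, 0.218, 0.001], [0.218, -0.976, -0.001], [0.001, 0.001, -1.0]]
wrist_force: [1.2, -0.2, 0.1]
width: 0.352
grip_force: 0.0
```

Emit:
{"api": "arm_command", "payload": {
  "moves": [
    [[0,0,0,0],[0,0,0,0],[0,0,0,0],[0,0,0,0],[0,0,0,0]]
  ],
  "claw": -1,
  "force": 40
}}

```text
t: 28.62
tool_pos: [0.5795, -0.3028, 0.072]
tool_rot: [[0.976, 0.218, 0.0], [0.218, -0.976, -0.0], [0.0, 0.0, -1.0]]
wrist_force: [-1.7, -0.3, 5.2]
width: 0.149
grip_force: 40.0
```

```bash
python3 - <<'E'
from h import *
s=r.observe();print(s["grip_force"],s["wrist_force"])
go(.5932,-.1160,.1195,.188)
E
```

```text
40.00030159950256 [-1.6881 -0.3066  5.1505]
t 28.62 shift [  54.1 -179.3  -47.6] spin 0.032 at [ 0.5795 -0.3028  0.072 ] yaw 0.22 q7 -1.18 w 0.149
```

To row units: -179 mm is -0.2983, -176 mm is -0.2933, 0.032 rad is 0.0102.

Emit:
{"api": "arm_command", "payload": {
  "moves": [
    [[0,0,-0.0083,0],[0,0,-0.0333,0],[0,0,-0.0917,0],[0,0,-0.1583,0],[0.0033,-0.0083,-0.2083,0],[0.0133,-0.0367,-0.225,0.0032],[0.03,-0.0917,-0.225,0.0048],[0.0483,-0.1583,-0.225,0.0064],[0.0667,-0.22,-0.225,0.0095],[0.0817,-0.27,-0.225,0.0102],[0.0892,-0.2933,-0.225,0.0102],[0.0892,-0.2983,-0.225,0.0102],[0.0892,-0.2983,-0.225,0.0102],[0.0892,-0.2983,-0.225,0.0102],[0.0892,-0.2983,-0.225,0.0102]]
  ]
}}

```text
t: 30.5
tool_pos: [0.5924, -0.1174, 0.2065]
tool_rot: [[0.983, 0.185, -0.0], [0.185, -0.983, -0.0], [-0.0, 0.0, -1.0]]
wrist_force: [-0.2, -0.1, -1.4]
width: 0.149
grip_force: 40.0
```

```bash
python3 - <<'E'
from h import *
s=r.observe();print(s["grip_force"],s["wrist_force"])
go(.5930,-.1160,.1195,.188)
im=r.capture("wrist"); cv2.imwrite("pics/w8.png",im); np.savez("w8.npz",p=s["tool_pos"],R=s["tool_rot"])
im2=r.capture("scene")
def a(i,x,y,w,h,W,H): return cv2.resize(i[y:y+h,x:x+w],(W,H),interpolation=cv2.INTER_CUBIC)
cv2.imwrite("pics/w8b.png",np.hstack([a(im,140,40,280,300,400,430),a(im2,200,90,160,172,400,430)]))
E
```

```text
39.99766230583191 [-0.1997 -0.1025 -1.4413]
t 30.5 shift [ 0.8 -1.3 87. ] spin -0.002 at [ 0.5924 -0.1174  0.2065] yaw 0.186 q7 -1.45 w 0.149
```

View pics/w8b.png

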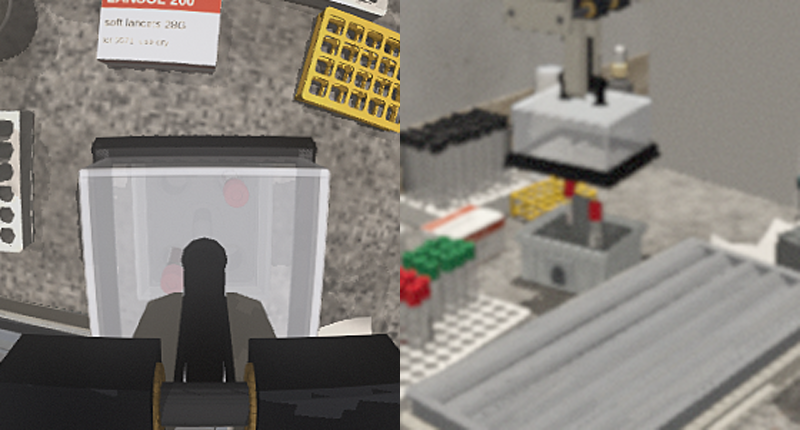

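The hood hangs level above the bucket and tubes. I'll lower it in stages.

To row units: 80 mm is 0.1333, -1.3 mm is -0.0022, -0.002 rad is -0.0006.

Emit:
{"api": "arm_command", "payload": {
  "moves": [
    [[0.0007,-0.0022,0.0167,-0.0006],[0.0007,-0.0022,0.0467,-0.0006],[0.0007,-0.0022,0.0767,-0.0006],[0.0007,-0.0022,0.1,-0.0006],[0.0007,-0.0022,0.115,-0.0006],[0.0007,-0.0022,0.1267,-0.0006],[0.0007,-0.0022,0.1333,-0.0006],[0.0007,-0.0022,0.1333,-0.0006]]
  ]
}}

```text
t: 31.6
tool_pos: [0.5927, -0.115, 0.1266]
tool_rot: [[0.982, 0.189, 0.0], [0.189, -0.982, -0.0], [0.0, 0.0, -1.0]]
wrist_force: [0.2, 0.8, -1.8]
width: 0.143
grip_force: 40.0
```

```bash
python3 - <<'E'
from h import *
s=r.observe();print(s["wrist_force"],s["ft_torque"])
go(.5930,-.1160,.118,.188)
E
```

```text
[ 0.1599  0.8434 -1.7697] [-0.0331  0.0199  0.0183]
t 31.6 shift [0.1 1.  8.6] spin 0.002 at [ 0.5927 -0.115   0.1266] yaw 0.19 q7 -1.49 w 0.143
```

To row units: 8.3 mm is 0.0138, 7.5 mm is 0.0125.

Emit:
{"api": "arm_command", "payload": {
  "moves": [
    [[0,0.0012,0.0033,0],[0,0.0012,0.0067,0],[0,0.0012,0.01,0],[0,0.0012,0.0125,0],[0,0.0012,0.0138,0],[0,0.0012,0.0138,0]]
  ]
}}

```text
t: 32.35
tool_pos: [0.5928, -0.1157, 0.1182]
tool_rot: [[0.982, 0.189, -0.0], [0.189, -0.982, 0.0], [-0.0, -0.0, -1.0]]
wrist_force: [0.1, -0.5, -2.0]
width: 0.144
grip_force: 40.0
```

To row units: 1.5 mm is 0.0025, 1 mm is 0.0017.

Emit:
{"api": "arm_command", "payload": {
  "moves": [
    [[0,0,0.0008,0],[0,0,0.0017,0],[0,0,0.0025,0],[0,0,0.0025,0]]
  ]
}}

```text
t: 32.85
tool_pos: [0.5929, -0.1156, 0.118]
tool_rot: [[0.982, 0.189, 0.001], [0.189, -0.982, -0.0], [0.001, 0.0, -1.0]]
wrist_force: [-3.7, 0.7, 11.2]
width: 0.149
grip_force: 40.0
```

The hood met the rim at the expected height (11 N), so I'll release it and retreat.

To row units: -180 mm is -0.3, -170 mm is -0.2833.

Emit:
{"api": "arm_command", "payload": {
  "moves": [
    [[0,0,-0.0008,0],[0,0,-0.0008,0],[0,0,-0.0008,0],[0,0,-0.0008,0],[0,0,-0.0008,0],[0,0,-0.0333,0],[0,0,-0.1,0],[0,0,-0.1667,0],[0,0,-0.2333,0],[-0.0667,0.0333,-0.2833,0],[-0.1333,0.0833,-0.3,0],[-0.1667,0.1,-0.3,0],[-0.1667,0.1,-0.3,0],[-0.1667,0.1,-0.3,0]]
  ],
  "claw": -0.3
}}

```text
t: 34.6
tool_pos: [0.5068, -0.1923, 0.2964]
tool_rot: [[0.982, 0.19, 0.0], [0.19, -0.982, 0.001], [0.0, -0.001, -1.0]]
wrist_force: [-1.3, 0.1, 0.1]
width: 0.348
grip_force: 0.0
```

```bash
python3 - <<'E'
from h import *
s=r.observe();print(s["wrist_force"],s["tool_pos"],s["width"])
im=r.capture("wrist"); im2=r.capture("scene"); np.savez("w9.npz",p=s["tool_pos"],R=s["tool_rot"])
t=wproj([[.593,-.116,.1]],s["tool_pos"],s["tool_rot"])[0].astype(int);x,y=t-[70,75];x,y=max(x,0),max(y,0);print(x,y)
def a(i,x,y,w,h,W,H): return cv2.resize(i[y:y+h,x:x+w],(W,H),interpolation=cv2.INTER_CUBIC)
cv2.imwrite("pics/w9b.png",np.hstack([a(im,x,y,140,150,400,428),a(im2,210,120,140,150,400,428)]))
E
```

```text
[-1.2919  0.0782  0.051 ] [ 0.5068 -0.1923  0.2964] 0.3484130467003728
160 25
```

View pics/w9b.png

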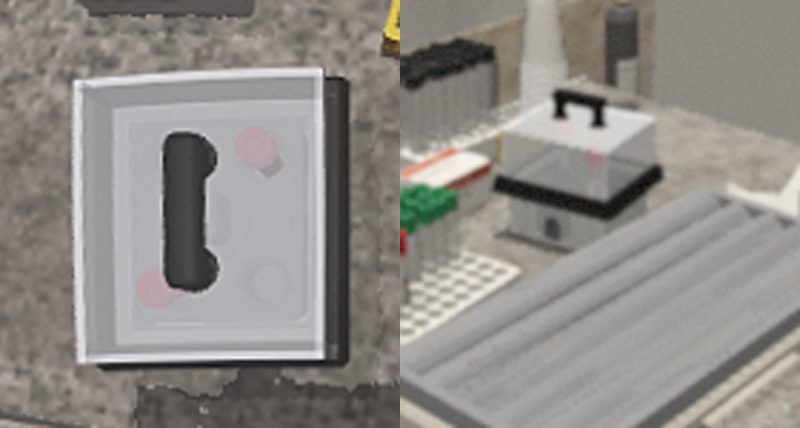

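The hood sits level on the rim, both tubes show upright through it, and the gripper is clear. I'm handing the job in.

```bash
python3 -c "
from workcell import r
print(r.finish_job())"
```

```text
the job is handed in; nothing more can be done
None
```

I handed the job in: the wide adapter is down in the bucket, the two tubes stand upright in diagonally opposite bores, and the hood looks level on the rim, with everything released and the other adapter not touched.

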